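# Unclip the tray of drawer knobs and set it on the fitting board

## Robot

A 6-joint arm with a two-finger parallel gripper is mounted at the origin on the work surface. World frame = base frame: x ahead of the robot, y to its left, z up, the work surface at z = 0. Lengths are in m, angles in rad, forces in N, time in s.
With the tool pointing down it reaches from about 0.4 to 0.825 m from the base axis. Payload 7 kg.
Tool frame: the origin (TCP) lies on the mounting face of the last link; the fingertips stand arm.tcp_to_tips ahead of it and the grasp point (between the pads) lies 159 mm ahead of it (arm.tcp_to_tips is the distance from the TCP to the fingertips, in m); z points along the fingers, y is the direction in which the jaws open and shut (so a half turn about z gives the same grasp; the last joint's range is limited). The gripper opens to 88 mm and grips with 3 to 60 N. Pads are 19 mm wide; open, the fingers measure 130 mm over their backs; the gripper's body (78 mm by 193 mm) begins 47 mm behind the grasp point.
Start: joints at [-0.854, 0.359, 0.012, 0, -1.224, -0.288], TCP at [0.281, -0.614, 0.405] pointing down, gripper open.
Joint ranges: [-3.07, 3.07], [-1.43, 2.12], [-1.02, 1.25], [-3.03, 1.67], [-3.05, -0], [-3.03, 3.03]. Speed limits (rad/s): [2.39, 2.39, 3.01, 3.14, 3.14, 3.14].

## Interface

Orientations are given as [roll, pitch, yaw] about the fixed x, y, z axes, in that order (R = Rz(yaw) Ry(pitch) Rx(roll)).
In Python, from station import arm, cams, job_done, finder gives the robot as it stands.
- The arm moves only by the tool play_rows, never from a script. Its argument "targets" is a list that holds one entry, the list of rows, each a list of 4 numbers: the shift along the tool's x, y, z in m, then the turn about the tool's z in degrees. A call has 1 to 5 rows; each row is the pose to reach, as a shift and turn from the pose commanded when the call began, along the tool's axes at that moment; what a row does not reach only later rows make up. A row lasts 1/8 s, in which the tool goes at most 62.5 mm and 10.7 degrees, less where a joint would pass 70% of its speed; a pose out of reach is approached as far as the arm can. A call with a gripper value outside its range is refused whole. "grip" is the closure in counts, from 0 (fully open) to 255 (shut), set as the call begins (left out, the last holds). The fingers move at their own pace and stop on an object; "newtons" is the grip in N (left out, the last holds). Time passes only in rows, so rows that repeat a pose let the fingers close. It gives the time, the measured TCP pose, the force and the opening at its end, in the units of the state.
- arm.get_state(): the state, without advancing time (a new reading comes with each control period).
- cams.grab_frame(name): name is "scene" or "side" or "wrist"; returns (picture, depth): 420x560x3 uint8, red, green, blue; 420x560 float32, m along the optical axis (not along the pixel's ray), 0 where there is no reading.
- cams.camera_params(name): a dict with "intrinsics" (3x3 intrinsics, pixels), "position" and "attitude" of the camera in the world. Camera axes: x right, y down, z forward; pixel columns grow to the right and rows downward; lengths in m; the calibration is good to about 2 mm. The wrist camera is an equidistant fisheye: a pixel r from the principal point sees the ray r / f radians off the axis. A picture is of the moment at which its call begins: read the wrist's pose just before it. camera_params takes no time and is no camera call; for the wrist camera it gives the pose at the moment of the call.
- job_done(): hands the job in, once; it reports no verdict.
Trained networks look in the newest picture that a camera, given by its name, has taken for a name from the list of things; names that differ only in an ending like _2 or _b are one class to them, and where a whole thing is asked for, a point or a joint stands for the part that bears it (a point fixed in the world has none). Each returns a list of dicts, best first, with "score" (0 to 1); they miss things now and then, are a little off and sometimes report something else, mostly with a low value. They report only what shows in the picture. A call takes as long as a camera call.
- finder.find_in(camera, query): "xyz" ([x, y, z] in m, in world coordinates, good to about 4 mm: the middle of the surface that is visible of it).
- finder.masks_of(camera, query): "mask" (420x560 bool, what is visible of it).
The state is a dict: "t": time; "q": joint angles; "qd": joint speeds; "joint_efforts": joint torques, N m; "eef_pos": TCP position; "ee_rot": TCP orientation; "force": force on the tool from outside, world axes, zero at the start; "moment": the same for the moment, N m; "width": finger opening in m.
Only numpy, scipy, OpenCV 4.12 (cv2) and the standard library are available. Lean on these libraries where they do the work, as an engineer would, in place of code of your own. Each camera call takes 0.05 s, during which the arm holds its last target. There are 200 camera calls.

## Task

First clear the wooden offcut off the plywood fitting board and lay it flat on the bare bench. Then take the tray of loose wooden drawer knobs out of its dock by pressing in its sprung tab as you lift, carry it level without losing a knob, and set it down gently in the middle of the board, lined up with the board, and let go. Leave the other tray, the glue bottle, the tin and the hammer where they are.

Things in the scene. Friction and masses are not known exactly. Their poses are not given: they have to be found in the camera images.
- dock_a: Plywood dock fixed to the bench, holding the knob tray. 164 (x) x 82 (y) x 28 mm high. Origin: centre of its underside, x along its length, z up. The tray stands on its 8 mm base plate; its 10 mm walls rise to 28 mm. The middle of its +y wall is a 40 mm gap bridged by a steel strike bar (top level with the walls); the hook catches under it. At its -x end an upright panel, 8 mm thick (x -90 to -82), rises 95 mm.
- dock_b: A second, identical dock, holding the other tray (steel brackets). Fixed. Same frame and sizes as dock_a.
- tray_a: The tray to move: grey plastic, open-topped, 140 (x) x 60 (y) x 50 mm, with three loose wooden knobs in it; 0.25 to 0.4 kg in all, balanced at its middle. Origin: centre of its underside (8 mm above the bench while docked), x along its length. Walls 3 mm (9 on the +y side), inner floor 24 mm up. The dock hides its lowest 20 mm: grip it 22 to 50 mm above its underside. Latched by its tab (see that).
- tray_a_tab (a joint): Black sprung tab in the middle of the tray's +y long side: 0 = out 7 mm beyond the wall, its hook under the dock's strike bar so the tray cannot lift; 0.007 m = pressed flush; hook free from 0.005. 3 N starts it, 9 N presses it home; springs out when let go. Squeezing the tray across its middle (one finger on tab, one on far wall) takes it from 67 to 60 mm wide, then centred on the origin.
- tray_a_tab_pad (a point): Centre of the outer face of the tab's thumb pad (28 mm wide along the tray's length, 24 mm high, from 24 to 48 mm above the tray's underside), 37 mm from the tray's middle plane along the tray's +y while out.
- tray_b: The other tray, the same in every way but holding three flat steel angle brackets. To be left alone in its dock. Same frame and sizes as tray_a.
- board: The fitting board: bare plywood, 200 (x) x 130 (y) x 12 mm thick, fixed flat on the bench. Origin: centre of its underside, x along its length, z up.
- offcut: Dark hardwood offcut, 90 (x) x 40 (y) x 22 mm, 0.04 to 0.09 kg, lying flat on the board at the start. Origin: centre of its underside, x along its length.
- offcut_mid (a point): Centre of the offcut, 11 mm from its flat faces.
- knob0: Turned wooden drawer knob, 26 mm across its head, 24 mm high, loose in the tray; stands on its 18 mm foot at the start. Origin: centre of its foot.
- knob1: Turned wooden drawer knob, 26 mm across its head, 24 mm high, loose in the tray; stands on its 18 mm foot at the start. Origin: centre of its foot.
- knob2: Turned wooden drawer knob, 26 mm across its head, 24 mm high, loose in the tray; stands on its 18 mm foot at the start. Origin: centre of its foot.
- glue: White glue bottle standing on the bench, 48 mm across, 160 mm high. Origin: centre of its underside. To be left alone.
- tin: Tin standing on the bench, 48 mm across, 100 mm high. Origin: centre of its underside. To be left alone.
- hammer: Hammer lying on the bench beyond the work. Origin: underside of its middle; 260 mm long along its x (-130 to 130), the head at the +x end, 90 mm across (y -48 to 40), 26 mm high. To be left alone.

How it is judged:
By the outcome, as a careful person would: the job done as asked, in the order asked, and still so for the second after the job is handed in, with the robot touching nothing.
It also fails if it takes over 69 s, if anything falls off the work surface, if the arm or the gripper's body presses on something with over 40 N, if the wrist force passes 120 N, or if a joint passes its speed limit or range.

## Working session

There is one attempt and no reset: what is moved stays moved. The work goes in short steps, Python scripts to look and compute and a tool call to move; the robot and the scene stay as the last step left them, time stands still between calls to the robot, and variables do not carry over. Pictures are saved under pics/ and viewed, about 8 in all and at most 12, crops included, and the job is handed in when it is done.

Besides the shell and the picture viewer there is one more tool, called after "Emit:" as a command line: name --argument value ..., lists and objects as JSON in quotes. play_rows: Moves the arm, as the interface text tells. Its arguments: {"type":"object","properties":{"targets":{"type":"array","items":{"type":"array","items":{"type":"array","items":{"type":"number"}}}},"grip":{"type":"number"},"newtons":{"type":"number"}},"required":["targets"]}

```bash
ls; mkdir -p pics
cat > h.py <<'E'
from station import arm, cams, job_done, finder
import numpy as np, cv2
from scipy.spatial.transform import Rotation as R
np.set_printoptions(precision=4,suppress=True)
def cloud(name,d):
    p=cams.camera_params(name);K=np.array(p["intrinsics"]);v,u=np.mgrid[:420,:560]
    x=(u-K[0,2])/K[0,0];y=(v-K[1,2])/K[1,1]
    P=np.stack([x*d,y*d,d],-1)
    A=np.array(p["attitude"],float)
    Rm=A if A.shape==(3,3) else R.from_euler('xyz',A).as_matrix()
    return P@Rm.T+np.array(p["position"])
E
python3 - <<'E'
from h import *
s=arm.get_state();print(s,arm.tcp_to_tips)
for n in("scene","side"):
    im,d=cams.grab_frame(n);cv2.imwrite(f"pics/{n}0.png",im[...,::-1]);np.savez(f"{n}0.npz",im=im,d=d)
    print(n,cams.camera_params(n))
    for q in["dock_a","tray_a","tray_a_tab_pad","board","offcut","glue","tin","hammer"]:
        print(q,[(np.array(r["xyz"]),round(r["score"],2)) for r in finder.find_in(n,q)[:3]])
E
```

```text
pics
{'t': 0.0, 'q': array([-0.8539,  0.3594,  0.011 , -0.0003, -1.2241, -0.2881]), 'qd': array([ 0.    ,  0.0001,  0.0009,  0.0001, -0.0005,  0.0016]), 'joint_efforts': array([  0.0024, -58.2714,  29.3053,   6.9974,   0.0068,  -0.0002]), 'eef_pos': array([ 0.2805, -0.6137,  0.4037]), 'ee_rot': array([ 3.1399, -0.0002, -2.7129]), 'force': array([0.2815, 0.52  , 0.3093]), 'moment': array([-0.0368, -0.0588,  0.0024]), 'width': 0.08772282091405847} 0.1781
scene {'intrinsics': array([[512.2201,   0.    , 276.4825],
       [  0.    , 512.2201, 195.3482],
       [  0.    ,   0.    ,   1.    ]]), 'position': array([ 1.2744, -0.0865,  1.0614]), 'attitude': array([-2.5586,  0.0044,  1.4385])}
dock_a [(array([0.4472, 0.2965, 0.0293]), 0.58)]
tray_a [(array([ 0.4699, -0.3036,  0.0452]), 0.96), (array([0.4997, 0.317 , 0.0477]), 0.78), (array([0.5429, 0.174 , 0.0887]), 0.46)]
tray_a_tab_pad [(array([ 0.4691, -0.2721,  0.055 ]), 0.53)]
board [(array([0.5771, 0.0263, 0.0095]), 0.67)]
offcut [(array([0.5319, 0.0059, 0.034 ]), 0.79)]
glue [(array([0.5419, 0.1742, 0.0889]), 0.75), (array([0.5302, 0.00
[... 269 characters left out ...]
 array([ 0.5695, -0.7846,  0.6121]), 'attitude': array([-2.1793,  0.0028, -0.0327])}
dock_a [(array([ 0.4524, -0.3421,  0.0256]), 0.92), (array([0.4325, 0.2735, 0.0292]), 0.85)]
tray_a [(array([0.4727, 0.318 , 0.0437]), 0.84), (array([ 0.4713, -0.3115,  0.0504]), 0.67), (array([0.4314, 0.2737, 0.0296]), 0.53)]
tray_a_tab_pad [(array([0.5302, 0.1623, 0.0753]), 0.2)]
board [(array([ 0.5735, -0.0088,  0.0124]), 0.86)]
offcut [(array([ 0.5262, -0.006 ,  0.0351]), 0.79), (array([ 0.5751, -0.0104,  0.0095]), 0.35), (array([0.5289, 0.1607, 0.0767]), 0.16)]
glue [(array([0.5303, 0.161 , 0.0747]), 0.58)]
tin [(array([ 0.5751, -0.192 ,  0.0652]), 0.85)]
hammer [(array([0.8007, 0.0717, 0.0208]), 0.64)]
```

View pics/scene0.png

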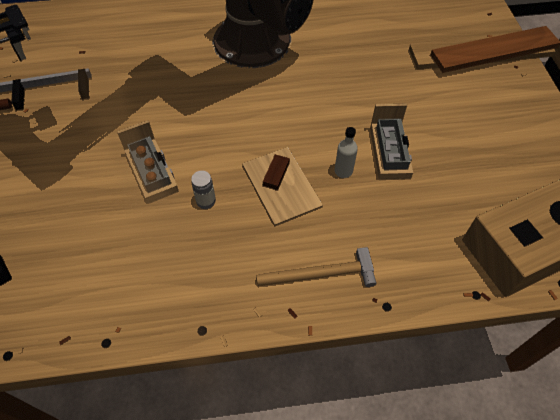

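Run:
```python
from h import *
import warnings
# top-down rectified map from scene cloud + rectangle fits per height band
for n in("scene","side"):
    z=np.load(f"{n}0.npz");P=cloud(n,z["d"]);im=z["im"];ok=z["d"]>0
    X=P[ok];C=im[ok]
    np.savez(f"{n}c.npz",X=X,C=C)
    def rect(lo,hi,box,name):
        m=(X[:,2]>lo)&(X[:,2]<hi)&(X[:,0]>box[0])&(X[:,0]<box[1])&(X[:,1]>box[2])&(X[:,1]<box[3])
        if m.sum()>20:print(n,name,m.sum(),cv2.minAreaRect(X[m][:,:2].astype(np.float32)),np.median(X[m][:,2]))
    rect(.030,.038,(.43,.7,-.12,.12),"offcut")
    rect(.007,.018,(.42,.72,-.13,.13),"board")
    rect(.052,.062,(.3,.62,-.42,-.2),"trayR")
    rect(.052,.062,(.3,.62,.22,.42),"trayL")
    rect(.07,.11,(.3,.62,-.45,-.22),"panelR")
    rect(.07,.11,(.3,.62,.22,.45),"panelL")
    rect(.022,.031,(.3,.62,-.45,-.2),"dockR")
    rect(.022,.031,(.3,.62,.22,.45),"dockL")
a=np.load("scenec.npz");T=np.zeros((560,640,3),np.uint8)
for k in("scenec","sidec"):
    a=np.load(k+".npz");X=a["X"];i=((0.9-X[:,0])*900).astype(int);j=((.36-X[:,1])*900).astype(int)
    o=np.argsort(X[:,2]);i,j,C=i[o],j[o],a["C"][o]
    m=(i>=0)&(i<560)&(j>=0)&(j<640);T[i[m],j[m]]=C[m]
cv2.imwrite("pics/top.png",T[...,::-1])
```

```text
scene offcut 463 ((0.526370644569397, 0.007022690027952194), (0.040377259254455566, 0.09252171963453293), 62.795066833496094) 0.034125300997577934
scene board 2910 ((0.5253076553344727, 0.0026214569807052612), (0.2871363162994385, 0.15460574626922607), 24.685352325439453) 0.012308789666493958
scene trayR 649 ((0.4660710096359253, -0.3085891604423523), (0.15858276188373566, 0.08110972493886948), 18.164474487304688) 0.05695915484197034
scene trayL 499 ((0.48426538705825806, 0.3129938244819641), (0.07965819537639618, 0.15841712057590485), 85.98502349853516) 0.05715261136095906
scene panelR 303 ((0.3927827477455139, -0.33291369676589966), (0.014363828115165234, 0.08139538764953613), 20.76579475402832) 0.08673460421596946
scene panelL 278 ((0.4088585674762726, 0.3191983699798584), (0.08216321468353271, 0.013526424765586853), 83.14286804199219) 0.08570319544881283
scene dockR 597 ((0.47011685371398926, -0.30368414521217346), (0.17147067189216614, 0.08579639345407486), 19.256669998168945) 0.028204417154271688
scene dockL 520 ((0.491182804107666, 0.3125963807106018), (0.08680989593267441, 0.
[... 506 characters left out ...]
((0.4852662682533264, 0.30806052684783936), (0.07997404783964157, 0.15763239562511444), 81.9967269897461) 0.057125841258889754
side panelR 233 ((0.3935511112213135, -0.3336455225944519), (0.008014599792659283, 0.0812947005033493), 19.197311401367188) 0.09431430878024305
side panelL 94 ((0.40923649072647095, 0.31758761405944824), (0.0811774805188179, 0.008476311340928078), 83.4001235961914) 0.08730377836533132
side dockR 1055 ((0.47100841999053955, -0.30599546432495117), (0.17187310755252838, 0.08334682881832123), 19.08835220336914) 0.02794463395150104
side dockL 213 ((0.49042248725891113, 0.30882948637008667), (0.08451831340789795, 0.17221875488758087), 86.3265380859375) 0.027906647890249436
```

The knob tray (dock_a) is at pixel (150,160), which is the -y side. The offcut is on the board at (276,172). The tin at (203,188) and the glue bottle at (346,155) stand on either side of the board. The bracket tray is at (393,140).

```bash
cat >> h.py <<'E'
def go(*targets):
    "shift in tool axes (mm) and turn (deg) from the present pose to each x,y,z,yaw(deg)"
    s=arm.get_state();M=R.from_euler('xyz',s["ee_rot"]);yaw=np.degrees(s["ee_rot"][2])
    print("t",s["t"],"pos",s["eef_pos"],"yaw",yaw,"F",s["force"],"w",s["width"])
    yc=M.as_matrix();F=np.array([[np.cos(np.radians(yaw)),np.sin(np.radians(yaw)),0],[np.sin(np.radians(yaw)),-np.cos(np.radians(yaw)),0],[0,0,-1]])
    for t in targets:
        d=F.T@(np.array(t[:3])-s["eef_pos"]);print("shift mm",d*1000,"turn",-((t[3]-yaw+180)%360-180))
E
python3 -c "
from h import *
go((.527,.007,.40,-207),(.4155,-.115,.4,-207))"
```

```text
t 0.9 pos [ 0.2806 -0.6139  0.4047] yaw -155.43393768424235 F [ 0.1213 -0.7873  0.543 ] w 0.08796768654596622
shift mm [-482.2206  462.2536    4.6939] turn 51.56606231575765
shift mm [-330.0927  397.652     4.6939] turn 51.56606231575765
```

Emit:
play_rows --targets '[[[-0.03, 0.029, 0, 8], [-0.073, 0.07, 0, 18], [-0.116, 0.112, 0, 28], [-0.159, 0.153, 0, 38], [-0.202, 0.194, 0.004, 48]]]' --grip 0 --newtons 20

```text
t: 1.52
eef_pos: [0.3821, -0.3579, 0.4017]
ee_rot: [-3.141, 0.001, 2.747]
force: [0.4, 0.0, 0.1]
width: 0.0875
```

```bash
python3 -c "
from h import *
go((.527,.007,.40,-207))"
```

```text
t 1.525 pos [ 0.3821 -0.3579  0.4017] yaw 157.37149505870767 F [0.3881 0.0437 0.147 ] w 0.08753804341377096
shift mm [  6.6698 392.5995   1.6743] turn 4.371495058707637
```

Emit:
play_rows --targets '[[[0.001, 0.06, 0, 4], [0.002, 0.12, 0, 4], [0.003, 0.18, 0, 4], [0.004, 0.24, 0, 4], [0.005, 0.3, 0, 4]]]'

```text
t: 2.15
eef_pos: [0.4912, -0.0782, 0.4017]
ee_rot: [3.141, 0.001, 2.683]
force: [1.3, -0.4, 0.5]
width: 0.0879
```

Emit:
play_rows --targets '[[[0, 0.05, 0, 0], [0.001, 0.088, 0.02, 0], [0.001, 0.088, 0.06, 0], [0.001, 0.088, 0.09, 0], [0.001, 0.088, 0.09, 0]]]'

```text
t: 2.78
eef_pos: [0.5283, -0.0009, 0.3093]
ee_rot: [-3.139, -0.003, 2.682]
force: [0.6, -0.8, -0.2]
width: 0.0881
```

Run:
```python
from h import *
go((.527,.007,.182,153))
im,d=cams.grab_frame("wrist");cv2.imwrite("pics/w1.png",im[...,::-1]);print(cams.camera_params("wrist"))
for q in ["offcut","offcut_mid","board"]:print(q,[(np.array(r["xyz"]),r["score"]) for r in finder.find_in("wrist",q)[:2]])
p=cams.camera_params("wrist");K=np.array(p["intrinsics"]);v,u=np.mgrid[:420,:560]
a=(u-K[0,2])/K[0,0];b=(v-K[1,2])/K[1,1];r=np.hypot(a,b)+1e-9;t=np.tan(np.minimum(r,1.4))
P=np.stack([a/r*t*d,b/r*t*d,d],-1)@R.from_euler('xyz',p["attitude"]).as_matrix().T+p["position"]
ok=(d>0)&(r<1.3)
for lo,hi in((.028,.04),(.007,.017)):
    m=ok&(P[...,2]>lo)&(P[...,2]<hi)&(abs(P[...,0]-.55)<.15)&(abs(P[...,1]-.01)<.13)
    m=cv2.morphologyEx(m.astype(np.uint8),cv2.MORPH_OPEN,np.ones((5,5)))>0
    print(m.sum(),cv2.minAreaRect(P[m][:,:2].astype(np.float32)),np.median(P[m],0))
```

```text
t 2.775 pos [ 0.5283 -0.0009  0.3093] yaw 153.68851792004529 F [ 0.5706 -0.8104 -0.2422] w 0.088144346221005
shift mm [  4.6981   6.4983 127.3238] turn 0.6885179200452853
{'intrinsics': array([[325.1923,   0.    , 278.4611],
       [  0.    , 325.1923, 208.6882],
       [  0.    ,   0.    ,   1.    ]]), 'position': array([0.4623, 0.0322, 0.2906]), 'attitude': array([2.8636, 0.0011, 1.1111])}
offcut [(array([0.524 , 0.0054, 0.0335]), 0.61)]
offcut_mid [(array([0.5273, 0.0063, 0.0398]), 0.79)]
board [(array([0.5317, 0.0243, 0.01  ]), 0.93), (array([ 0.4244, -0.2893,  0.0337]), 0.31)]
5111 ((0.5294554233551025, 0.008496526628732681), (0.040156289935112, 0.09051433205604553), 63.54378128051758) [0.5266 0.0095 0.0368]
19235 ((0.5574502944946289, 0.017294056713581085), (0.19998601078987122, 0.13086152076721191), 17.282182693481445) [0.534  0.0244 0.0149]
```

View pics/w1.png

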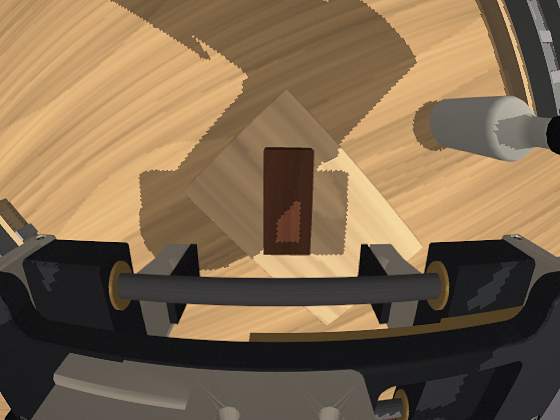

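The wrist view shows the offcut at pixels (264-313, 148-255), lying between the two fingers. The board is at (0.5575, 0.0173), yaw about 17°. I'll descend and grasp the offcut.

Emit:
play_rows --targets '[[[0.002, 0.005, 0.04, 0.5], [0.003, 0.008, 0.08, 0.5], [0.003, 0.008, 0.1, 0.5], [0.003, 0.008, 0.112, 0.5], [0.003, 0.008, 0.112, 0.5]]]'

```text
t: 3.6
eef_pos: [0.5302, 0.0076, 0.1994]
ee_rot: [3.142, 0.0, 2.673]
force: [-0.2, -0.1, -0.2]
width: 0.0877
```

Emit:
play_rows --targets '[[[0, 0, 0, 0], [0, 0, 0, 0], [0, 0, 0, 0], [0, 0, 0, 0], [0, 0, 0, 0]]]' --grip 255 --newtons 20

```text
t: 4.22
eef_pos: [0.5299, 0.0077, 0.1992]
ee_rot: [3.142, 0.0, 2.674]
force: [0.8, -0.6, 0.2]
width: 0.0435
```

```bash
python3 -c "
from h import *
go((.529,.0078,.196,153.5),(.415,-.115,.3,153.5),(.415,-.115,.185,153.5))"
```

```text
t 4.225 pos [0.5299 0.0077 0.1992] yaw 153.1863278769666 F [ 0.8013 -0.6107  0.1951] w 0.043486986177201224
shift mm [ 0.8815 -0.2859  3.224 ] turn -0.313672123033399
shift mm [  47.2301 -161.3066 -100.776 ] turn -0.313672123033399
shift mm [  47.2301 -161.3066   14.224 ] turn -0.313672123033399
```

Emit:
play_rows --targets '[[[0, 0, 0, 0], [0, 0, 0, 0], [0, 0, -0.015, 0], [0, 0, -0.04, 0], [0, 0, -0.06, 0]]]'

```text
t: 4.85
eef_pos: [0.5301, 0.0077, 0.2609]
ee_rot: [3.141, 0.001, 2.674]
force: [-0.3, 1.0, 0.2]
width: 0.0394
```

Emit:
play_rows --targets '[[[0.01, -0.034, 0, 0], [0.02, -0.07, 0, 0], [0.033, -0.11, 0, 0], [0.043, -0.145, 0, 0], [0.047, -0.161, 0, 0]]]'

```text
t: 5.48
eef_pos: [0.4141, -0.1158, 0.26]
ee_rot: [3.141, 0.001, 2.673]
force: [-0.2, -0.8, -0.2]
width: 0.0397
```

Run:
```python
from h import *
go((.415,-.115,.188,153.5))
im,d=cams.grab_frame("wrist");print([(np.array(r["xyz"]),r["score"]) for r in finder.find_in("wrist","offcut")[:2]])
```

```text
t 5.475 pos [ 0.4141 -0.1158  0.26  ] yaw 153.1322092047066 F [-0.2082 -0.8307 -0.2065] w 0.0396522901423236
shift mm [-0.4105  1.1234 72.0111] turn -0.3677907952933879
[(array([ 0.3986, -0.1101,  0.0939]), 0.6)]
```

Emit:
play_rows --targets '[[[0, 0, 0.025, 0], [0, 0, 0.05, 0], [0, 0, 0.064, 0], [0, 0, 0.07, 0], [0, 0, 0.0725, 0]]]'

```text
t: 6.2
eef_pos: [0.4161, -0.1144, 0.187]
ee_rot: [-3.141, 0.0, 2.674]
force: [-8.4, 5.6, 29.7]
width: 0.04
```

Emit:
play_rows --targets '[[[0, 0, 0, 0], [0, 0, 0, 0]]]'

```text
t: 6.45
eef_pos: [0.4158, -0.1147, 0.1871]
ee_rot: [3.141, 0.001, 2.674]
force: [-0.6, 0.3, -0.1]
width: 0.0398
```

Emit:
play_rows --targets '[[[0, 0, 0, 0], [0, 0, 0, 0], [0, 0, 0, 0], [0, 0, 0, 0], [0, 0, 0, 0]]]' --grip 0

```text
t: 7.08
eef_pos: [0.4153, -0.1148, 0.1866]
ee_rot: [-3.142, -0.0, 2.674]
force: [1.2, -0.1, -0.2]
width: 0.0839
```

Emit:
play_rows --targets '[[[0, 0, -0.02, 0], [0, 0, -0.06, 0], [0, 0, -0.11, 0], [0, 0, -0.15, 0], [0, 0, -0.16, 0]]]'

```text
t: 7.7
eef_pos: [0.4158, -0.1148, 0.3493]
ee_rot: [3.139, 0.004, 2.674]
force: [-0.6, 0.1, -1.0]
width: 0.0878
```

Run:
```python
from h import *
go((.4745,-.304,.33,199.2),(.4745,-.304,.209,199.2))
im,d=cams.grab_frame("side");P=cloud("side",d)
for lo,hi,b in((.015,.03,(.35,.5,-.19,-.04)),(.008,.017,(.42,.72,-.1,.13))):
    m=(d>0)&(P[...,2]>lo)&(P[...,2]<hi)&(P[...,0]>b[0])&(P[...,0]<b[1])&(P[...,1]>b[2])&(P[...,1]<b[3])
    print(m.sum(),cv2.minAreaRect(P[m][:,:2].astype(np.float32)),np.median(P[m],0))
```

```text
t 7.7 pos [ 0.4158 -0.1148  0.3493] yaw 153.1942991824111 F [-0.5878  0.1292 -0.9925] w 0.0877676909425365
shift mm [-137.6802 -142.3968   19.3228] turn -46.00570081758889
shift mm [-137.6802 -142.3968  140.3228] turn -46.00570081758889
544 ((0.4152047038078308, -0.11266157031059265), (0.04227650910615921, 0.09163321554660797), 62.814903259277344) [ 0.4166 -0.1161  0.0221]
2404 ((0.5563194751739502, 0.017164885997772217), (0.2002057582139969, 0.13413318991661072), 16.836475372314453) [0.5543 0.0094 0.0125]
```

The offcut lies flat on the bench at (0.415, -0.113), with its top at z = 22 mm. Next I'll move over the tray.

Emit:
play_rows --targets '[[[-0.03, -0.03, 0, -10], [-0.06, -0.062, 0, -20], [-0.09, -0.094, 0, -30], [-0.12, -0.125, 0, -40], [-0.138, -0.142, 0.02, -46]]]'

```text
t: 8.38
eef_pos: [0.475, -0.3058, 0.3257]
ee_rot: [-3.141, 0.0, -2.804]
force: [-0.4, 0.5, -0.0]
width: 0.0876
```

Emit:
play_rows --targets '[[[0, 0, 0, 0], [0, 0, 0, 0]]]'

```text
t: 8.62
eef_pos: [0.4741, -0.3037, 0.3255]
ee_rot: [3.14, -0.002, -2.808]
force: [0.5, -0.4, -0.1]
width: 0.088
```

Run:
```python
from h import *
go((.4745,-.304,.209,199.2))
im,d=cams.grab_frame("wrist");cv2.imwrite("pics/w2.png",im[...,::-1])
for q in ["tray_a_tab_pad","tray_a"]:print(q,[(np.array(r["xyz"]),r["score"]) for r in finder.find_in("wrist",q)[:2]])
p=cams.camera_params("wrist");K=np.array(p["intrinsics"]);v,u=np.mgrid[:420,:560]
a=(u-K[0,2])/K[0,0];b=(v-K[1,2])/K[1,1];r=np.hypot(a,b)+1e-9;t=np.tan(np.minimum(r,1.4))
P=np.stack([a/r*t*d,b/r*t*d,d],-1)@R.from_euler('xyz',p["attitude"]).as_matrix().T+p["position"]
ok=(d>0)&(r<1.3)
for lo,hi in((.05,.068),(.02,.034)):
    m=ok&(P[...,2]>lo)&(P[...,2]<hi)&(abs(P[...,0]-.4745)<.11)&(abs(P[...,1]+.304)<.09)
    X=P[m];print(m.sum(),cv2.minAreaRect(X[:,:2].astype(np.float32)),np.median(X,0))
    y=np.radians(19.2);D=X[:,:2]-[.4745,-.304];L=np.c_[D@[np.cos(y),np.sin(y)],D@[-np.sin(y),np.cos(y)]]
    print("local pct",np.percentile(L,[0.5,2,98,99.5],axis=0).T)
    if lo==.05:
        for x0 in range(-60,70,20):
            k=abs(L[:,0]-x0/1000)<.006
            print(x0,k.sum(),np.percentile(L[k,1],[1,3,97,99]) if k.sum() else "")
```

```text
t 8.625 pos [ 0.4741 -0.3037  0.3255] yaw -160.89938111545737 F [ 0.5188 -0.4209 -0.0577] w 0.08803026870876417
shift mm [ -0.2557  -0.4563 116.5026] turn -0.09938111545739048
tray_a_tab_pad [(array([ 0.4632, -0.2742,  0.0563]), 0.93)]
tray_a [(array([ 0.4676, -0.3079,  0.0308]), 0.69)]
5749 ((0.4641445577144623, -0.30669739842414856), (0.14535678923130035, 0.07492097467184067), 19.426898956298828) [ 0.4621 -0.3009  0.0576]
local pct [[-0.083  -0.0711  0.0529  0.0571]
 [-0.0305 -0.0299  0.0342  0.0363]]
-60 454 [-0.0301 -0.0298  0.0286  0.0288]
-40 697 [-0.0302 -0.0294  0.0284  0.0291]
-20 298 [-0.0302 -0.03    0.034   0.0354]
0 768 [-0.0299 -0.029   0.0359  0.0374]
20 288 [-0.0304 -0.0299  0.0292  0.0298]
40 640 [-0.0302 -0.0295  0.029   0.0298]
60 85 [-0.0295 -0.0294  0.0287  0.0287]
8738 ((0.46996596455574036, -0.3040533661842346), (0.1576252579689026, 0.08644761890172958), 19.22913932800293) [ 0.4581 -0.3139  0.0322]
local pct [[-0.0827 -0.0817  0.0653  0.0714]
 [-0.0413 -0.0405  0.0404  0.0434]]
```

View pics/w2.png

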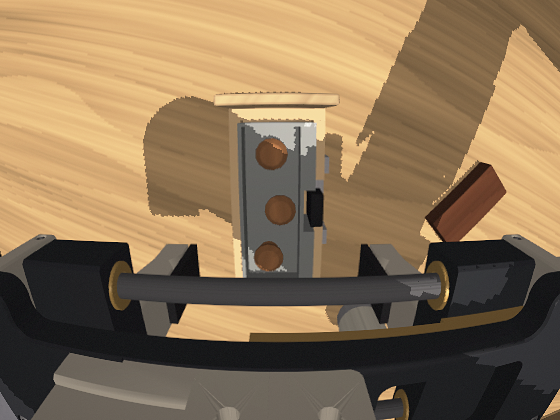

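The tray is between the fingers at pixels (240-320, 120-280), with its tab at (315,208) on the +y side, and all three knobs are standing. I'll descend over it.

Emit:
play_rows --targets '[[[0, -0.001, 0.035, 0], [0, -0.001, 0.07, 0], [0, -0.001, 0.095, 0], [0, -0.001, 0.107, 0], [0, -0.001, 0.114, 0]]]'

```text
t: 9.4
eef_pos: [0.4751, -0.3045, 0.2128]
ee_rot: [-3.141, 0.0, -2.806]
force: [1.2, -0.9, 0.2]
width: 0.0875
```

Emit:
play_rows --targets '[[[0, 0, 0, 0], [0, 0, 0, 0]]]'

```text
t: 9.65
eef_pos: [0.4751, -0.3048, 0.2135]
ee_rot: [-3.141, 0.001, -2.807]
force: [-1.0, -0.2, -0.6]
width: 0.0875
```

Emit:
play_rows --targets '[[[0, 0, 0.001, 0], [0, 0, 0.002, 0], [0, 0, 0.002, 0], [0, 0, 0.002, 0], [0, 0, 0.002, 0]]]' --grip 255 --newtons 25

```text
t: 10.28
eef_pos: [0.4748, -0.3047, 0.2109]
ee_rot: [-3.141, 0.0, -2.807]
force: [0.3, 3.1, 5.3]
width: 0.0594
```

Emit:
play_rows --targets '[[[0, 0, 0, 0], [0, 0, 0, 0], [0, 0, 0, 0], [0, 0, 0, 0], [0, 0, 0, 0]]]'

```text
t: 10.9
eef_pos: [0.4748, -0.3047, 0.2109]
ee_rot: [-3.142, 0.0, -2.807]
force: [0.3, 2.6, 6.0]
width: 0.0593
```

Emit:
play_rows --targets '[[[0, 0, -0.002, 0], [0, 0, -0.005, 0], [0, 0, -0.009, 0], [0, 0, -0.014, 0], [0, 0, -0.018, 0]]]'

```text
t: 11.52
eef_pos: [0.4748, -0.3048, 0.229]
ee_rot: [-3.141, 0.0, -2.807]
force: [0.8, -0.6, -3.7]
width: 0.0594
```

Emit:
play_rows --targets '[[[0, 0, -0.006, 0], [0, 0, -0.014, 0], [0, 0, -0.024, 0], [0, 0, -0.034, 0], [0, 0, -0.044, 0]]]'

```text
t: 12.15
eef_pos: [0.4748, -0.3048, 0.2735]
ee_rot: [-3.141, 0.0, -2.807]
force: [0.0, -0.1, -4.2]
width: 0.0595
```

Emit:
play_rows --targets '[[[0, 0, -0.012, 0], [0, 0, -0.026, 0], [0, 0, -0.04, 0], [0, 0, -0.05, 0], [0, 0, -0.056, 0]]]'

```text
t: 12.78
eef_pos: [0.4748, -0.3048, 0.3294]
ee_rot: [-3.141, 0.001, -2.807]
force: [0.1, -0.6, -3.6]
width: 0.0589
```

Run:
```python
from h import *
go((.5573,.0175,.33,197.0))
im,d=cams.grab_frame("wrist");cv2.imwrite("pics/w3.png",im[...,::-1])
im,d=cams.grab_frame("side");cv2.imwrite("pics/s3.png",im[...,::-1])
```

```text
t 12.775 pos [ 0.4748 -0.3048  0.3294] yaw -160.819307545054 F [ 0.0555 -0.5647 -3.5631] w 0.058901155350003
shift mm [-183.8259  277.2607   -0.6137] turn 2.1806924549459836
```

View pics/s3.png

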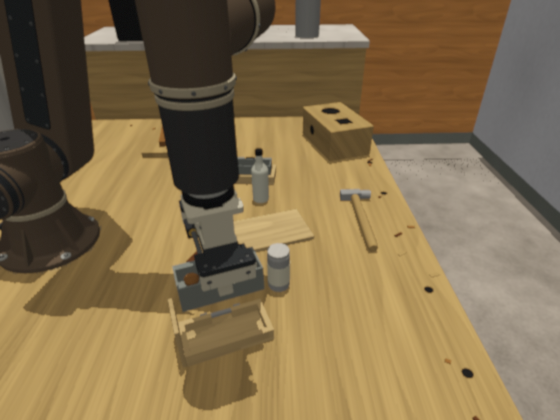

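The side view shows the tray held level above the empty dock at (222,330). The tin at (279,268) is clear to the right. I'll start the carry smoothly.

Emit:
play_rows --targets '[[[-0.003, 0.004, 0, 0.3], [-0.008, 0.012, -0.001, 0.8], [-0.015, 0.0225, -0.003, 1.3], [-0.0245, 0.0365, -0.005, 1.8], [-0.036, 0.054, -0.008, 2.2]]]'

```text
t: 13.5
eef_pos: [0.4912, -0.2408, 0.3366]
ee_rot: [3.141, -0.0, -2.846]
force: [1.2, -0.3, -3.8]
width: 0.0591
```

```bash
python3 -c "
from h import *
go((.5573,.0175,.337,197.0))"
```

```text
t 13.5 pos [ 0.4912 -0.2408  0.3366] yaw -163.04657980649128 F [ 1.2457 -0.2556 -3.7989] w 0.05911606261200705
shift mm [-138.5096  227.7921   -0.3559] turn -0.04657980649130877
```

Emit:
play_rows --targets '[[[-0.009, 0.015, 0, 0], [-0.021, 0.034, 0, 0], [-0.033, 0.054, 0, 0], [-0.045, 0.074, 0, 0], [-0.058, 0.095, 0, 0]]]'

```text
t: 14.12
eef_pos: [0.5188, -0.1327, 0.3366]
ee_rot: [3.142, -0.0, -2.845]
force: [0.1, 0.1, -3.7]
width: 0.0596
```

Emit:
play_rows --targets '[[[-0.0125, 0.0205, 0, 0], [-0.025, 0.041, 0, 0], [-0.037, 0.061, 0, 0], [-0.048, 0.079, 0, 0], [-0.058, 0.095, 0, 0]]]'

```text
t: 14.75
eef_pos: [0.5467, -0.025, 0.3366]
ee_rot: [-3.142, -0.0, -2.845]
force: [0.7, -0.3, -3.4]
width: 0.0595
```

Emit:
play_rows --targets '[[[-0.008, 0.014, 0, 0], [-0.014, 0.024, 0, 0], [-0.019, 0.031, 0, 0], [-0.022, 0.036, 0, 0], [-0.0225, 0.0375, 0, 0]]]'

```text
t: 15.38
eef_pos: [0.5571, 0.0162, 0.3366]
ee_rot: [3.142, -0.0, -2.845]
force: [-0.9, -0.0, -3.4]
width: 0.059
```

Run:
```python
from h import *
go((.5573,.0175,.214,197.0))
im,d=cams.grab_frame("scene");cv2.imwrite("pics/c4.png",im[100:260,200:420,::-1].repeat(3,0).repeat(3,1))
im,d=cams.grab_frame("wrist");p=cams.camera_params("wrist");K=np.array(p["intrinsics"]);v,u=np.mgrid[:420,:560]
a=(u-K[0,2])/K[0,0];b=(v-K[1,2])/K[1,1];r=np.hypot(a,b)+1e-9;t=np.tan(np.minimum(r,1.4))
P=np.stack([a/r*t*d,b/r*t*d,d],-1)@R.from_euler('xyz',p["attitude"]).as_matrix().T+p["position"]
m=(d>0)&(r<1.2)&(P[...,2]>.172)&(P[...,2]<.192)&(abs(P[...,0]-.557)<.1)&(abs(P[...,1]-.017)<.06)
X=P[m];y=np.radians(17);D=X[:,:2]-[.5573,.0175];L=np.c_[D@[np.cos(y),np.sin(y)],D@[-np.sin(y),np.cos(y)]]
print(m.sum(),np.median(X,0),np.percentile(L,[1,99],axis=0).T)
for x0 in range(-70,0,10):
    k=abs(L[:,0]-x0/1000)<.005;print(x0,k.sum(),np.percentile(L[k,1],[2,98]) if k.sum() else "")
```

```text
t 15.375 pos [0.5571 0.0162 0.3366] yaw -163.01687396598894 F [-0.8546 -0.0493 -3.4346] w 0.05898985529007745
shift mm [ -0.5966   1.1581 122.5733] turn -0.016873965988907003
13545 [0.5204 0.0149 0.1821] [[-0.0728  0.0305]
 [-0.0436  0.0411]]
-70 1659 [-0.0301  0.0283]
-60 1513 [-0.0303  0.0286]
-50 2286 [-0.0301  0.0283]
-40 1692 [-0.0302  0.0286]
-30 904 [-0.0304  0.0288]
-20 767 [-0.0306  0.0286]
-10 3046 [-0.0455  0.0431]
```

View pics/c4.png

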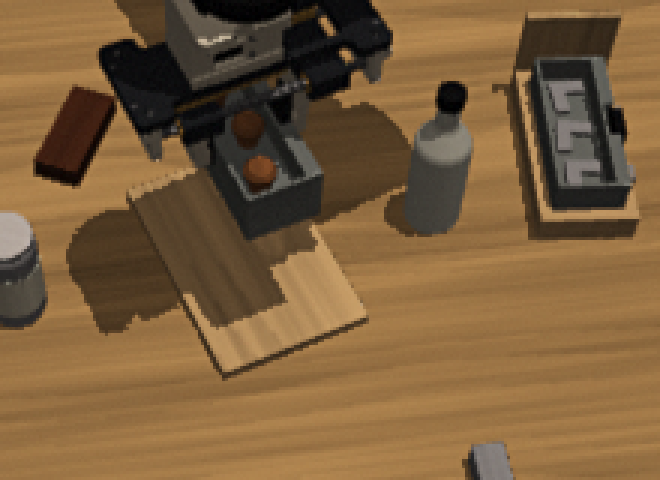

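The tray is level over the board in the crop, with knobs visible at (247,128) and (262,172) and the bottle well clear. I'll lower it.

Emit:
play_rows --targets '[[[0, 0.0005, 0.008, 0], [0, 0.001, 0.02, 0], [-0.0005, 0.001, 0.036, 0], [-0.0005, 0.001, 0.052, 0], [-0.0005, 0.001, 0.066, 0]]]'

```text
t: 16.1
eef_pos: [0.557, 0.0171, 0.269]
ee_rot: [-3.142, -0.001, -2.845]
force: [-1.2, -0.4, -2.5]
width: 0.059
```

Emit:
play_rows --targets '[[[0, 0, 0.014, 0], [0, 0, 0.027, 0], [0, 0, 0.038, 0], [0, 0, 0.045, 0], [0, 0, 0.049, 0]]]'

```text
t: 16.73
eef_pos: [0.5573, 0.0172, 0.2213]
ee_rot: [-3.142, -0.0, -2.845]
force: [0.5, 0.2, -3.3]
width: 0.0595
```

Emit:
play_rows --targets '[[[0, 0, 0.001, 0], [0, 0, 0.002, 0], [0, 0, 0.003, 0], [0, 0, 0.004, 0], [0, 0, 0.005, 0]]]'

```text
t: 17.35
eef_pos: [0.5572, 0.0172, 0.2167]
ee_rot: [-3.142, 0.0, -2.845]
force: [-0.2, -0.1, -2.5]
width: 0.0593
```

Emit:
play_rows --targets '[[[0, 0, 0.0003, 0], [0, 0, 0.0006, 0], [0, 0, 0.0009, 0], [0, 0, 0.0009, 0]]]'

```text
t: 17.85
eef_pos: [0.5572, 0.0172, 0.2157]
ee_rot: [3.142, -0.0, -2.845]
force: [0.1, -0.3, -3.4]
width: 0.059
```

Emit:
play_rows --targets '[[[0, 0, 0.0003, 0], [0, 0, 0.0006, 0], [0, 0, 0.0008, 0], [0, 0, 0.0008, 0]]]'

```text
t: 18.35
eef_pos: [0.5572, 0.0172, 0.2151]
ee_rot: [-3.142, 0.0, -2.845]
force: [-0.6, -0.3, -0.9]
width: 0.0592
```

Emit:
play_rows --targets '[[[0, 0, 0.0002, 0], [0, 0, 0.0004, 0], [0, 0, 0.0004, 0]]]'

```text
t: 18.73
eef_pos: [0.5572, 0.0172, 0.2149]
ee_rot: [-3.142, 0.0, -2.845]
force: [-3.0, -0.0, 3.8]
width: 0.059
```

Emit:
play_rows --targets '[[[0, 0.0035, 0, 0], [0, 0.0035, 0, 0], [0, 0.0035, 0, 0], [0, 0.0035, 0, 0], [0, 0.0035, 0, 0]]]' --grip 0

```text
t: 19.35
eef_pos: [0.5562, 0.0206, 0.2145]
ee_rot: [3.142, 0.0, -2.845]
force: [1.1, 0.5, -1.0]
width: 0.0877
```

Emit:
play_rows --targets '[[[0, 0, -0.01, 0], [0, 0, -0.035, 0], [0, 0, -0.07, 0], [0, 0, -0.105, 0], [0, 0, -0.12, 0]]]'

```text
t: 19.98
eef_pos: [0.5565, 0.0206, 0.3374]
ee_rot: [-3.142, 0.004, -2.845]
force: [-0.0, 0.6, -0.4]
width: 0.0876
```

Run:
```python
from h import *
go((.5573,.0175,.2149,197.0))
im,d=cams.grab_frame("wrist");p=cams.camera_params("wrist");K=np.array(p["intrinsics"]);v,u=np.mgrid[:420,:560]
cv2.imwrite("pics/w5.png",im[...,::-1])
a=(u-K[0,2])/K[0,0];b=(v-K[1,2])/K[1,1];r=np.hypot(a,b)+1e-9;t=np.tan(np.minimum(r,1.4))
P=np.stack([a/r*t*d,b/r*t*d,d],-1)@R.from_euler('xyz',p["attitude"]).as_matrix().T+p["position"]
y=np.radians(17);D=P[...,:2]-[.5573,.0175];L=np.stack([D@[np.cos(y),np.sin(y)],D@[-np.sin(y),np.cos(y)]],-1)
base=(d>0)&(r<1.3)&(abs(L[...,0])<.12)&(abs(L[...,1])<.08)
for lo,hi in((.055,.07),(.007,.018)):
    m=base&(P[...,2]>lo)&(P[...,2]<hi);X=L[m]
    print(m.sum(),np.median(P[m],0),np.percentile(X,[1,99],axis=0).T,cv2.minAreaRect((X*1000).astype(np.float32)))
    for x0 in range(-90,100,20):
        k=abs(X[:,0]-x0/1000)<.006;print(x0,k.sum(),np.percentile(X[k,1],[1,99]) if k.sum()>20 else "")
```

```text
t 19.975 pos [0.5565 0.0206 0.3374] yaw -163.00365115194168 F [-0.0264  0.6302 -0.3864] w 0.08758159743487254
shift mm [  0.1782  -3.1918 122.4903] turn -0.003651151941653552
5440 [0.5481 0.023  0.0611] [[-0.0711  0.0653]
 [-0.0294  0.0363]] ((-2.6493377685546875, 4.195066452026367), (137.70375061035156, 68.3446273803711), 0.05869176238775253)
-90 0 
-70 386 [-0.0298  0.0302]
-50 743 [-0.0292  0.0297]
-30 312 [-0.0298  0.0301]
-10 586 [-0.0295  0.0375]
10 405 [-0.0296  0.0371]
30 424 [-0.0294  0.0301]
50 405 [-0.0292  0.0308]
70 135 [-0.0261  0.0183]
90 0 
13271 [ 0.521  -0.0031  0.0123] [[-0.1016  0.0882]
 [-0.0639  0.064 ]] ((-5.521736145019531, 0.15522003173828125), (194.6453399658203, 130.8138427734375), 0.09258989989757538)
-90 1750 [-0.0636  0.0628]
-70 1138 [-0.0639  0.0636]
-50 745 [-0.0644  0.0638]
-30 728 [-0.0636  0.0643]
-10 658 [-0.0642  0.064 ]
10 615 [-0.0643  0.064 ]
30 601 [-0.0637  0.0641]
50 604 [-0.0639  0.0641]
70 561 [-0.0641  0.0643]
90 320 [-0.0633  0.0643]
```

View pics/w5.png

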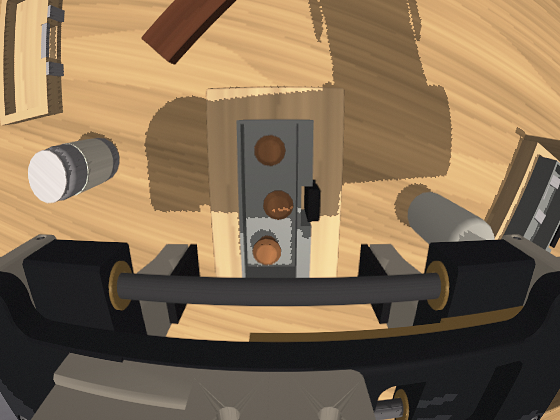

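The tray stands at the middle of the board with all three knobs upright at (270,150), (278,205) and (266,250). The gripper is clear, so I'm handing in.

```bash
python3 -c "
from h import *
print(job_done())"
```

```text
the job is handed in; nothing more can be done
None
```

The job is done and handed in at about 20 s; `job_done()` gives no verdict.

- **Offcut:** I cleared it off the board first. It lies flat on the bare bench at about (0.415, -0.113), with its top at 22 mm. It came down harder than I wanted: the wrist force spiked to about 30 N and was back near zero within a quarter second.
- **Tray:** I squeezed it across the tab (fingers at 59 mm), so it lifted free of the dock, and carried it level and slowly. I set it down with about 4 N of contact force. While the gripper opened I moved it 3.5 mm to the tab side, so the spring would not push the tray off centre.
- **Final wrist view:**
  - The tray is centred on the board to within about 1 mm across and 1–3 mm along its length.
  - It lines up with the board to within about 0.1°.
  - All three knobs stand upright in it.
  - The gripper is open and clear, 120 mm up.

I kept clear of the glue bottle, tin, hammer and the other tray, and no unexpected contact showed up. I did not measure their positions again at the end. No check failed.

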